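# Fit the wooden jaw of the knife-handle vice and start its self-tapping screw

## Task

Take the wooden jaw plate with the wing-headed self-tapping screw out of the yellow tray and thread it over the two guide pins of the small bench vice, fully down on the column. Then drive the screw clockwise, pushing firmly down as you turn so that it cuts its thread, until its collar is down on the washer, and let go. Leave the oil bottle, the sharpening stone, the knife and the plain wooden blank where they are.

Things in the scene. Friction and masses are not known exactly. Their poses are not given: they have to be found in the camera images.
- jaw: wooden jaw plate, 110 (x) by 44 (y) by 14 mm thick, 120 g; origin at the centre of its underside, z up. Two through holes of 12.6 mm diameter at x = +38 and -38 mm on its centre line; the wing screw stands in a third hole at its centre. Fits either way round. Starts flat in the tray, screw up, long side roughly along the tray's
- screw: steel wing screw captive in the middle of the jaw plate, upright; origin on its axis, at the start at the plate's underside. Head: a flat upright wing 26 mm long (x), 10 mm thick (y), 29 to 51 mm above the origin; below it a 9 mm stem and a collar 18 mm across, its underside at 20 mm and 3 mm above a 32 mm washer on the plate. Driven clockwise seen from above
- wing (a point): centre of the screw's wing, 40 mm above the origin of screw, same axes; grip 0 to 6 mm higher, across the thickness. Under the push the wing springs down about 1 mm per 8 N and comes back up when let go; the screw stays turned as it is left, so it can be driven with several grasps
- screw_depth (a joint): how far the screw is driven, in m: 0 at the start, 0.003 with the collar down on the washer (a stop). Pressed down with over about 7 to 11 N (13 to 20 N is right) it advances 1.0 mm per rad of clockwise turn against about 0.1 N m, 3.0 rad in all; with too little push screw and washer only spin on the spot
- vice: fixed bench vice: foot 150 by 90 by 12 mm, on it a column 120 mm long (x), 36 mm wide (y), its flat top 50 mm above the table, with two upright steel pins of 10 mm diameter at x = +38 and -38 mm on the centre line, 21 mm tall (the last 5 mm tapered), and an open 11 mm pilot hole midway between them. Origin under the centre of the foot; x along the row of pins
- vice_top (a point): centre of the column's top between the two pins, 50 mm above the table, axes as vice
- tray: fixed open yellow tray, 230 (x) by 180 (y) by 40 mm high, walls and floor 4 mm; origin under its centre. It and the vice may change sides
- blank: plain wooden handle blank without holes, 100 (x) by 26 (y) by 16 mm, lying in the tray beside the jaw plate; origin at the centre of its underside; leave it there
- oil: upright oil bottle, 52 mm across, 190 mm tall, standing between tray and vice; origin at the centre of its base; leave it
- stone_block: block of two stones, 45 (x) by 70 (y) by 50 mm high, standing just beyond the far end (+x) of the vice; origin at the centre of its underside; leave it
- knife: kitchen knife lying at the far side, about 310 mm long and 20 mm high; origin where blade meets handle, blade along its x; leave it
There are look-alikes about, which are no part of the job. Several things have the shape of the jaw; the one meant has the colours described above.

How it is judged:
By the outcome, as a careful person would: the job done as asked, in the order asked, and still so for the second after the job is handed in, with the robot touching nothing.
It also fails if it takes over 72 s, if anything falls off the work surface, if the arm or the gripper's body presses on something with over 40 N, if the wrist force passes 120 N, or if a joint passes its speed limit or range.

## Robot

A 6-joint arm with a two-finger parallel gripper is mounted at the origin on the work surface. World frame = base frame: x ahead of the robot, y to its left, z up, the work surface at z = 0. Lengths are in m, angles in rad, forces in N, time in s.
With the tool pointing down it reaches from about 0.4 to 0.925 m from the base axis. Payload 12.5 kg.
Tool frame: the origin (TCP) lies at the very end of the fingers, on their centre line; the grasp point (between the pads) lies manip.grip_point_offset behind it (manip.grip_point_offset is the distance from the TCP to the grasp point, in m); y points along the fingers, x is the direction in which the jaws open and shut, and the axes are right-handed (so a half turn about y gives the same grasp; the last joint's range is limited). The gripper opens to 95 mm and grips with 3 to 60 N. Pads are 20 mm wide; open, the fingers measure 119 mm over their backs; the gripper's body (75 mm by 180 mm) begins 59 mm behind the grasp point.
Start: joints at [1.108, 0.491, 1.559, -0, 1.092, -0.106], TCP at [0.218, 0.586, 0.215] pointing down, gripper open.
Joint ranges: [-3.1, 3.1], [-0.84, 2.19], [0.05, 2.79], [-1.13, 4.28], [0.06, 2.93], [-2.69, 2.69]. Speed limits (rad/s): [2.22, 2.22, 2.79, 3.14, 3.14, 3.14].

## Interface

Orientations are given as a rotation vector (axis times angle).
In Python, from station import sensors, imaging, order, manip gives the robot as it stands.
- The arm moves only by the shell command python3 -m crank 'ROWS' [FORCE]. ROWS is JSON, a list of rows, each an object with "linear": the shift along the world's x, y, z in mm, a list of three; "yaw": the turn about the world's z in rad; "claw": the closure in counts, from 0 (fully open) to 255 (shut). A call has 1 to 20 rows; each row shifts and turns the commanded pose from where the row before left it; what a row does not reach is not made up. A row lasts 1/8 s, in which the tool goes at most 62.5 mm and 10.7 degrees, less where a joint would pass 70% of its speed; a pose out of reach is approached as far as the arm can. A call with a gripper value outside its range is refused whole. The fingers move at their own pace and stop on an object; FORCE is the grip in N (left out, the last holds). Time passes only in rows, so rows that do not move let the fingers close. It gives the time, the measured TCP pose, the force and the opening at its end, in the units of the state.
- sensors.get_obs(): the state, without advancing time (a new reading comes with each control period).
- imaging.get_image(name): name is "side" or "top"; returns the picture (480x640x3 uint8, red, green, blue); there is no depth.
- imaging.camera_params(name): a dict with "camera_matrix" (3x3 intrinsics, pixels), "dist" ([k1, k2, p1, p2, k3] as OpenCV has them; the pictures are not rectified), "extrinsics" (4x4, takes a point from camera to world coordinates). Camera axes: x right, y down, z forward; pixel columns grow to the right and rows downward; lengths in m; the calibration is good to about 2 mm. A picture is of the moment at which its call begins. camera_params takes no time and is no camera call.
- order.sign_off(): hands the job in, once; it reports no verdict.
The state is a dict: "time_s": time; "joint_positions": joint angles; "qvel": joint speeds; "effort": joint torques, N m; "ee_pos": TCP position; "eef_rot": TCP orientation; "wrist_force": force on the tool from outside, world axes, zero at the start; "ft_torque": the same for the moment, N m; "finger_gap": finger opening in m.
Only numpy, scipy, OpenCV 4.12 (cv2) and the standard library are available. Lean on these libraries where they do the work, as an engineer would, in place of code of your own. Each camera call takes 0.05 s, during which the arm holds its last target.

## Working session

There is one attempt and no reset: what is moved stays moved. The work goes in short steps, Python scripts to look and compute and a shell command to move; the robot and the scene stay as the last step left them, time stands still between calls to the robot, and variables do not carry over. Pictures are saved under pics/ and viewed, and the job is handed in when it is done.

```bash
ls; mkdir -p pics
python3 - <<'E'
from station import sensors, imaging, order, manip
import cv2
print(sensors.get_obs(), manip.grip_point_offset)
for n in ("side","top"):
    cv2.imwrite(f"pics/{n}0.png", imaging.get_image(n)[:,:,::-1]); p=imaging.camera_params(n)
    print(n,p)
E
```

```text
pics
{'time_s': 0.0, 'joint_positions': array([ 1.10840259e+00,  4.91553165e-01,  1.55946208e+00,  7.99488269e-06,
        1.09169764e+00, -1.05597654e-01]), 'qvel': array([-0.00086425,  0.00073421,  0.0004815 , -0.0013994 ,  0.00132489,
       -0.00039119]), 'effort': array([-8.68092211e-04, -6.12651229e+01, -2.58197790e+01,  6.93564001e-02,
        4.81620943e-02, -5.22923324e-05]), 'ee_pos': array([0.21815973, 0.58542241, 0.21406137]), 'eef_rot': array([-1.35767856, -0.94173388,  0.94336275]), 'wrist_force': array([0.73373293, 0.73986784, 0.01345658]), 'ft_torque': array([ 0.08090376,  0.03773271, -0.00964082]), 'finger_gap': 0.09502397085943572} 0.0188
side {'camera_matrix': array([[525.34564914,   0.        , 320.12664   ],
       [  0.        , 525.34564914, 234.35386996],
       [  0.        ,   0.        ,   1.        ]]), 'dist': array([-0.09408647,  0.        ,  0.        ,  0.        ,  0.        ]), 'extrinsics': array([[ 7.34896943e-01, -3.91538687e-01,  5.53736345e-01,
        -3.00420709e-02],
       [-6.78178734e-01, -4.24640819e-01,  5.99794781e-01,
        -7.98148087e-01],
       [ 2.96193655e-04, -8.16319565e-01, -5.77600451e-01,
         7.93513330e-01],
       [ 0.00000000e+00,  0.00000000e+00,  0.00000000e+00,
         1.00000000e+00]])}
top {'camera_matrix': array([[509.4512696 ,   0.        , 318.34785483],
       [  0.        , 509.4512696 , 240.25043978],
       [  0.        ,   0.        ,   1.        ]]), 'dist': array([-0.13616133,  0.        ,  0.        ,  0.        ,  0.        ]), 'extrinsics': array([[-0.02844168, -0.98235957,  0.18482628,  0.47603773],
       [-0.99956512,  0.02939083,  0.00239709, -0.06044537],
       [-0.00778701, -0.18467773, -0.98276828,  1.02334292],
       [ 0.        ,  0.        ,  0.        ,  1.        ]])}
```

View pics/top0.png

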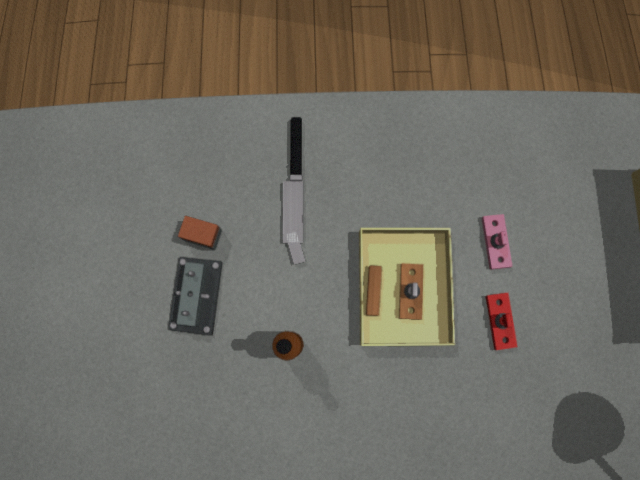

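View pics/side0.png

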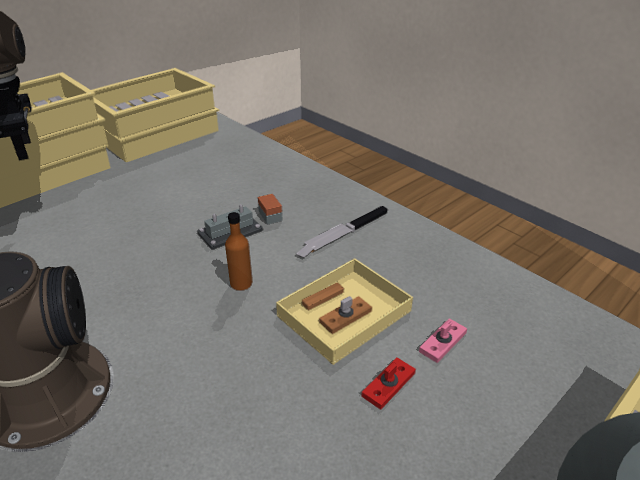

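Three things have the jaw's shape: top-view (411,291), which is wooden and in the yellow tray; (497,241), pink; and (501,321), red. Only the one in the tray is wooden, so I'll confirm it in enlarged crops.

Run:
```python
import cv2
t=cv2.imread("pics/top0.png"); s=cv2.imread("pics/side0.png")
def crop(im,x0,y0,w,h,k,n): cv2.imwrite(n,cv2.resize(im[y0:y0+h,x0:x0+w],None,fx=k,fy=k,interpolation=cv2.INTER_CUBIC))
crop(t,355,220,105,130,4.5,"pics/c1.png")
crop(t,150,200,120,150,4,"pics/c2.png")
crop(s,270,250,150,115,5,"pics/c3.png")
crop(s,190,180,100,75,8,"pics/c4.png")
```

```text
(no output)
```

View pics/c1.png

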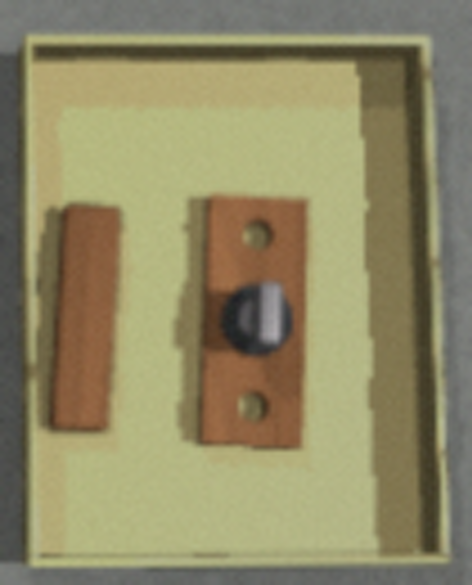

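View pics/c2.png

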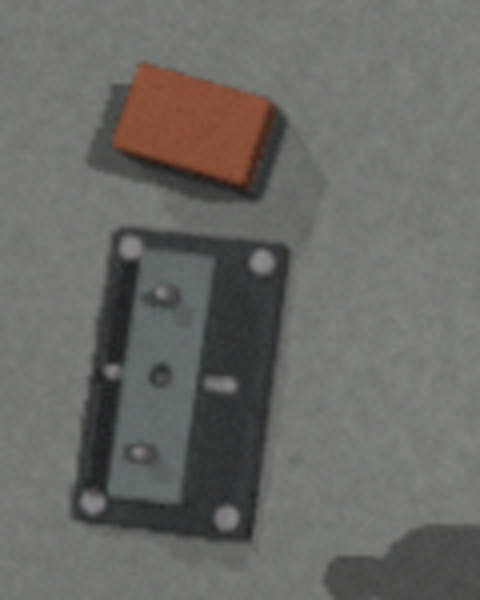

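View pics/c3.png

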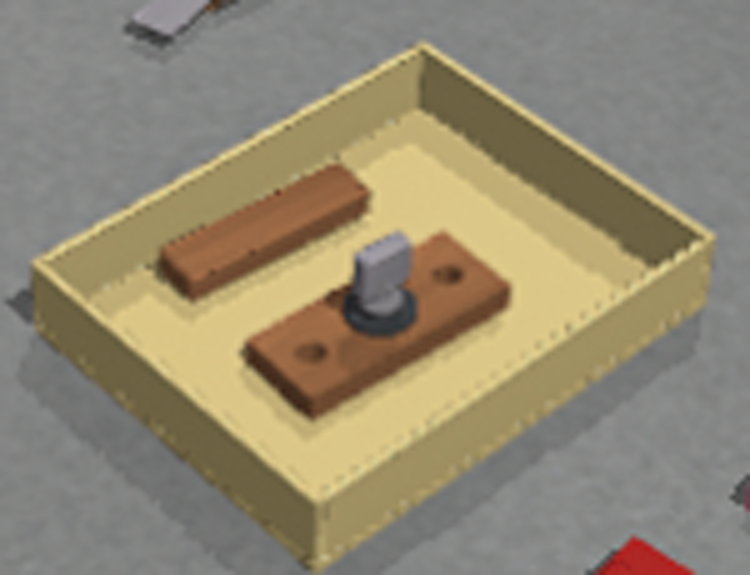

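View pics/c4.png

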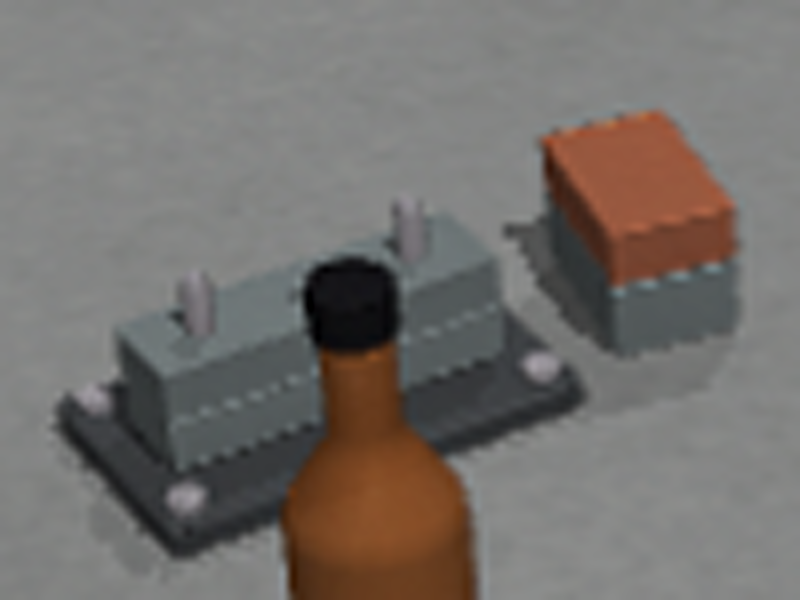

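```bash
cat > h.py <<'E'
import numpy as np, cv2
from station import imaging
def ray(n,uv):
    p=imaging.camera_params(n); T=p["extrinsics"]
    q=cv2.undistortPoints(np.array([[uv]],float),p["camera_matrix"],p["dist"])[0,0]
    return T[:3,3],T[:3,:3]@np.array([q[0],q[1],1])
def at(n,uv,z):
    o,d=ray(n,uv); return o+d*(z-o[2])/d[2]
def proj(n,P):
    p=imaging.camera_params(n); T=np.linalg.inv(p["extrinsics"])
    r,_=cv2.Rodrigues(T[:3,:3]); return cv2.projectPoints(np.array(P,float).reshape(-1,3),r,T[:3,3],p["camera_matrix"],p["dist"])[0].reshape(-1,2)
E
python3 - <<'E'
import cv2,numpy as np
from h import *
c1=lambda x,y:((x+.5)/4.5+355-.5,(y+.5)/4.5+220-.5)
c2=lambda x,y:((x+.5)/4+150-.5,(y+.5)/4+200-.5)
c3=lambda x,y:((x+.5)/5+270-.5,(y+.5)/5+250-.5)
c4=lambda x,y:((x+.5)/8+190-.5,(y+.5)/8+180-.5)
def show(l,n,pts,z):
    P=np.array([at(n,p,z) for p in pts]); print(l,(P*1000).round(1)[:,:2].tolist(),"mean",(P.mean(0)*1000).round(1)); return P
P=show("jaw top corners T","top",[c1(209,196),c1(307,199),c1(301,448),c1(199,442)],.018)
print([np.linalg.norm(P[i]-P[(i+1)%4]).round(4) for i in range(4)])
P=show("jaw holes T","top",[c1(257,234),c1(252,407)],.018);print(np.linalg.norm(P[0]-P[1]))
P=show("jaw holes S","side",[c3(447,274),c3(311,351)],.018);print(np.linalg.norm(P[0]-P[1]))
P=show("jaw corners S","side",[c3(446,234),c3(511,289),c3(313,404),c3(247,346)],.018)
P=show("col top T","top",[c2(138,248),c2(215,256),c2(183,502),c2(107,492)],.05)
print([np.linalg.norm(P[i]-P[(i+1)%4]).round(4) for i in range(4)])
show("pilot T","top",[c2(160,376)],.05)
P=show("pin tips T","top",[c2(156,290),c2(135,449)],.071);print(np.linalg.norm(P[0]-P[1]))
P=show("pin tips S","side",[c4(409,200),c4(194,274)],.071);print(np.linalg.norm(P[0]-P[1]))
show("col corner S","side",[c4(441,213),c4(498,262),c4(176,372),c4(117,325)],.05)
show("oil","top",[(284,346)],.19)
E
```

```text
jaw top corners T [[613.6, -221.7], [610.9, -265.5], [501.3, -256.1], [505.5, -211.5]] mean [ 557.8 -238.7   18. ]
[np.float64(0.0438), np.float64(0.11), np.float64(0.0449), np.float64(0.1086)]
jaw holes T [[596.0, -242.1], [519.9, -235.6]] mean [ 558.  -238.8   18. ]
0.07636404155102572
jaw holes S [[597.8, -241.6], [522.4, -235.7]] mean [ 560.1 -238.7   18. ]
0.07565449087916168
jaw corners S [[616.0, -223.5], [611.1, -266.8], [501.9, -258.3], [504.8, -215.5]] mean [ 558.5 -241.    18. ]
col top T [[624.5, 205.0], [619.5, 166.8], [501.2, 181.5], [506.5, 218.7]] mean [562.9 193.   50. ]
[np.float64(0.0386), np.float64(0.1193), np.float64(0.0376), np.float64(0.1187)]
pilot T [[561.7, 193.2]] mean [561.7 193.2  50. ]
pin tips T [[600.9, 190.2], [525.8, 199.4]] mean [563.3 194.8  71. ]
0.07565317270939158
pin tips S [[601.8, 190.3], [525.8, 200.7]] mean [563.8 195.5  71. ]
0.07669335592362769
col corner S [[623.3, 205.1], [619.2, 168.0], [506.4, 185.7], [507.2, 221.2]] mean [564. 195.  50.]
oil [[460.9, 1.9]] mean [460.9   1.9 190. ]
```

Run:
```python
import cv2
t=cv2.imread("pics/top0.png"); s=cv2.imread("pics/side0.png")
def crop(im,x0,y0,w,h,k,n): cv2.imwrite(n,cv2.resize(im[y0:y0+h,x0:x0+w],None,fx=k,fy=k,interpolation=cv2.INTER_CUBIC))
crop(t,168,255,60,75,8,"pics/d2.png")
crop(t,390,255,45,70,8,"pics/d1.png")
```

```text
(no output)
```

View pics/d2.png

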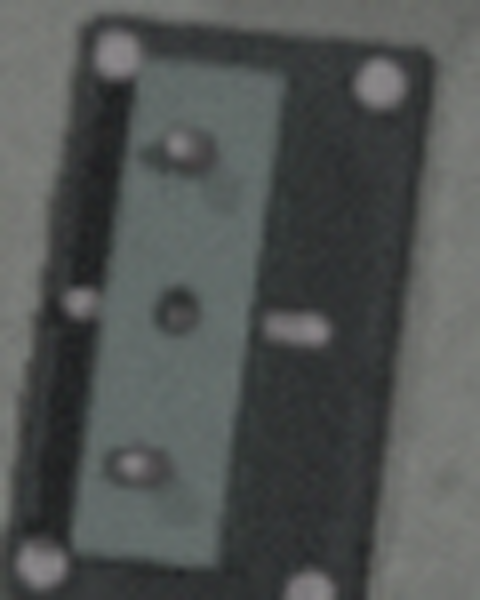

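View pics/d1.png

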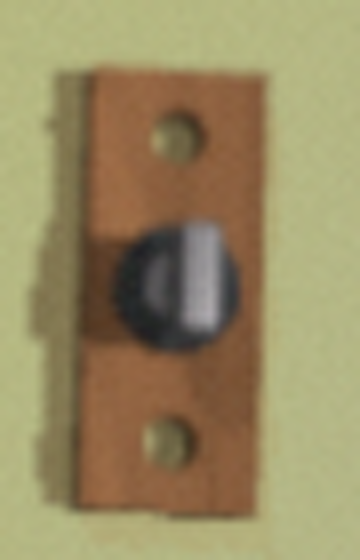

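```bash
cat >> h.py <<'E'
from scipy.spatial.transform import Rotation as R
from station import sensors
def st():
    o=sensors.get_obs(); M=R.from_rotvec(o["eef_rot"]).as_matrix()
    print("t",round(o["time_s"],2),"tcp",(o["ee_pos"]*1000).round(1),"xdir",round(float(np.arctan2(M[1,0],M[0,0])),4),"ydir",M[:,1].round(3),"F",o["wrist_force"].round(1),"T",o["ft_torque"].round(2),"gap",round(o["finger_gap"]*1000,1),"q",o["joint_positions"].round(2))
E
python3 -c "
from h import *
st()
for p in [(374,290),(381,268),(379,315)]: print(at('top',p,.02)*1000)
for p in [(361,229),(450,229),(453,346),(361,346)]: print(at('top',p,.04)*1000)"
```

```text
t 0.1 tcp [218.2 585.4 214.1] xdir 1.214 ydir [-0.    -0.001 -1.   ] F [-0.3  0.3 -0.5] T [ 0.02 -0.02  0.03] gap 94.8 q [ 1.11  0.49  1.56 -0.    1.09 -0.11]
[ 561.67385275 -164.85364382   20.        ]
[ 604.94054922 -180.81801316   20.        ]
[ 512.33825835 -172.45674184   20.        ]
[ 681.03129604 -142.80440335   40.        ]
[ 675.88376178 -320.14652227   40.        ]
[ 447.20791583 -310.03326816   40.        ]
[ 453.99929497 -133.30687517   40.        ]
```

```bash
python3 -m crank '[{"linear":[55,-10,6],"yaw":0.09,"claw":94},{"linear":[55,-10,6],"yaw":0.09,"claw":94},{"linear":[55,-10,6],"yaw":0.09,"claw":94},{"linear":[55,-10,6],"yaw":0,"claw":94},{"linear":[55,-10,6],"yaw":0,"claw":94},{"linear":[55,-10,6],"yaw":0,"claw":94},{"linear":[0,-58,0],"yaw":0,"claw":94},{"linear":[0,-58,0],"yaw":0,"claw":94},{"linear":[0,-58,0],"yaw":0,"claw":94},{"linear":[0,-58,0],"yaw":0,"claw":94},{"linear":[0,-58,0],"yaw":0,"claw":94},{"linear":[0,-58,0],"yaw":0,"claw":94},{"linear":[0,-58,0],"yaw":0,"claw":94},{"linear":[0,-58,0],"yaw":0,"claw":94},{"linear":[0,-58,0],"yaw":0,"claw":94},{"linear":[0,-58,0],"yaw":0,"claw":94},{"linear":[0,-58,0],"yaw":0,"claw":94},{"linear":[0,-58,0],"yaw":0,"claw":94},{"linear":[0,-58,0],"yaw":0,"claw":94},{"linear":[0,0,0],"yaw":0,"claw":94}]' 20; python3 -c "
from h import *
st()"
```

```text
time_s: 2.6
ee_pos: [0.5477, -0.2318, 0.2499]
eef_rot: [-1.25, -1.141, 1.142]
wrist_force: [0.2, -0.2, -0.3]
finger_gap: 0.06
t 2.6 tcp [ 547.7 -231.8  249.9] xdir 1.4798 ydir [-0.001  0.    -1.   ] F [ 0.2 -0.2 -0.3] T [ 0.05  0.01 -0.  ] gap 60.0 q [-0.51  0.41  1.59 -0.    1.14 -1.99]
```

```bash
python3 -m crank '[{"linear":[10.5,-7,-55],"yaw":0.004,"claw":94},{"linear":[0,0,-55],"yaw":0,"claw":94},{"linear":[0,0,-55],"yaw":0,"claw":94},{"linear":[0,0,-15],"yaw":0,"claw":94},{"linear":[0,0,0],"yaw":0,"claw":94}]'; python3 -c "
from h import *
st()
im=imaging.get_image('side')[:,:,::-1]; cv2.imwrite('pics/s1.png',cv2.resize(im[200:380,240:440],None,fx=4,fy=3.3333))
im=imaging.get_image('top')[:,:,::-1]; cv2.imwrite('pics/t1.png',cv2.resize(im[200:350,340:540],None,fx=4,fy=4))"
```

```text
time_s: 3.22
ee_pos: [0.559, -0.2349, 0.0709]
eef_rot: [-1.246, -1.148, 1.148]
wrist_force: [-0.1, -0.1, 0.7]
finger_gap: 0.0599
t 3.23 tcp [ 559.  -234.9   70.9] xdir 1.4885 ydir [-0.001  0.001 -1.   ] F [-0.1 -0.1  0.7] T [ 0.02  0.03 -0.02] gap 59.9 q [-0.51  0.64  1.74  0.    0.77 -2.  ]
```

View pics/s1.png

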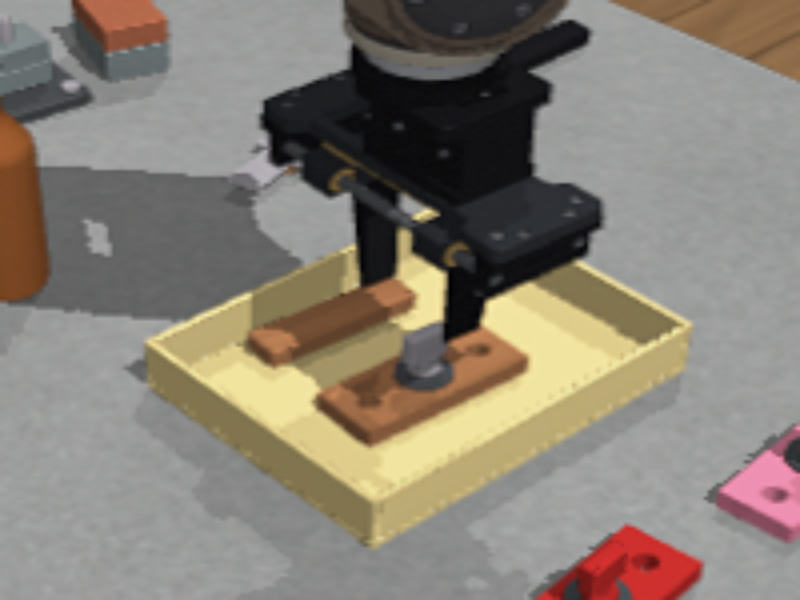

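View pics/t1.png

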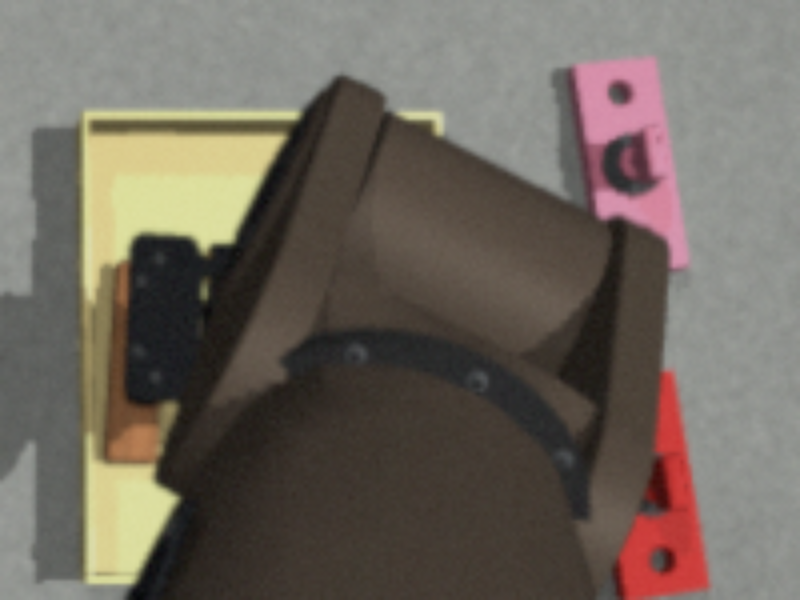

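```bash
python3 -m crank '[{"linear":[-1,-4,-4],"yaw":-0.004,"claw":94},{"linear":[0,0,-25],"yaw":0,"claw":94},{"linear":[0,0,-25],"yaw":0,"claw":94},{"linear":[0,0,-9],"yaw":0,"claw":94},{"linear":[0,0,0],"yaw":0,"claw":94}]'; python3 -c "
from h import *
st()"
```

```text
time_s: 3.95
ee_pos: [0.5579, -0.2395, 0.008]
eef_rot: [-1.249, -1.145, 1.145]
wrist_force: [0.6, -0.0, 0.4]
finger_gap: 0.0598
t 3.95 tcp [ 557.9 -239.5    8. ] xdir 1.4838 ydir [ 0.  0. -1.] F [ 0.6 -0.   0.4] T [ 0.04 -0.    0.03] gap 59.8 q [-0.51  0.73  1.77  0.    0.64 -2.  ]
```

```bash
python3 -m crank '[{"linear":[0,0,-1.5],"yaw":0,"claw":94},{"linear":[0,0,0],"yaw":0,"claw":150},{"linear":[0,0,0],"yaw":0,"claw":170},{"linear":[0,0,0],"yaw":0,"claw":170},{"linear":[0,0,0],"yaw":0,"claw":170},{"linear":[0,0,0],"yaw":0,"claw":170}]' 35; python3 -c "
from h import *
st()"
```

```text
time_s: 4.7
ee_pos: [0.558, -0.2395, 0.0066]
eef_rot: [-1.25, -1.145, 1.145]
wrist_force: [-0.8, -0.6, 6.4]
finger_gap: 0.0442
t 4.7 tcp [ 558.  -239.5    6.6] xdir 1.4841 ydir [ 0.001 -0.    -1.   ] F [-0.8 -0.6  6.4] T [-0.13  0.12  0.02] gap 44.2 q [-0.51  0.73  1.77  0.    0.64 -2.  ]
```

```bash
python3 -m crank '[{"linear":[0,0,4],"yaw":0,"claw":170},{"linear":[0,0,15],"yaw":0,"claw":170},{"linear":[0,0,40],"yaw":0,"claw":170},{"linear":[0,0,50],"yaw":0,"claw":170},{"linear":[0,0,50],"yaw":0,"claw":170},{"linear":[0,0,50],"yaw":0,"claw":170},{"linear":[0,0,0],"yaw":0,"claw":170}]'; python3 -c "
from h import *
st()
im=imaging.get_image('side')[:,:,::-1]; cv2.imwrite('pics/s2.png',cv2.resize(im[120:320,260:460],None,fx=3,fy=3))"
```

```text
time_s: 5.58
ee_pos: [0.5588, -0.2398, 0.2198]
eef_rot: [-1.256, -1.148, 1.144]
wrist_force: [-0.1, 0.0, -2.7]
finger_gap: 0.0436
t 5.58 tcp [ 558.8 -239.8  219.8] xdir 1.4841 ydir [ 0.006 -0.003 -1.   ] F [-0.1  0.  -2.7] T [ 0.04  0.03 -0.01] gap 43.6 q [-0.51  0.46  1.6   0.    1.07 -2.  ]
```

View pics/s2.png

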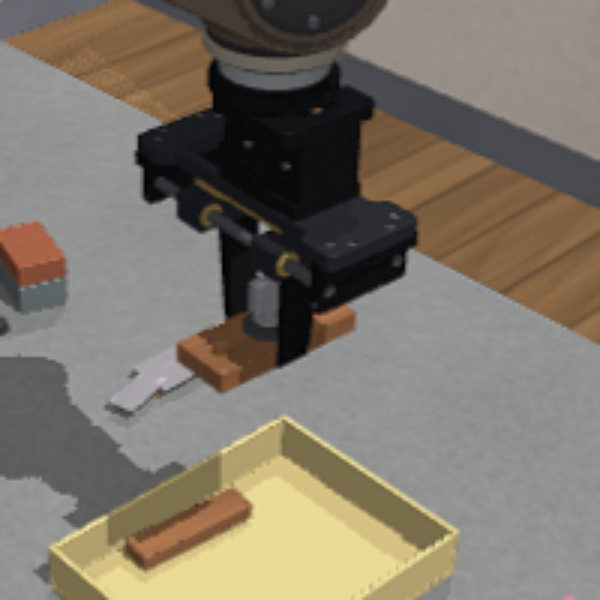

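```bash
python3 -m crank '[{"linear":[15,20,8],"yaw":0,"claw":170},{"linear":[20,45,8],"yaw":0,"claw":170},{"linear":[20,54,0],"yaw":0,"claw":170},{"linear":[10,54,0],"yaw":0,"claw":170},{"linear":[0,54,0],"yaw":0,"claw":170},{"linear":[0,54,0],"yaw":0,"claw":170},{"linear":[-20,54,0],"yaw":-0.037,"claw":170},{"linear":[-20,50,0],"yaw":0,"claw":170},{"linear":[-20,35,0],"yaw":0,"claw":170},{"linear":[0,13,-40],"yaw":0,"claw":170},{"linear":[0,0,-40],"yaw":0,"claw":170},{"linear":[0,0,-30],"yaw":0,"claw":170},{"linear":[0,0,0],"yaw":0,"claw":170},{"linear":[0,0,0],"yaw":0,"claw":170}]'; python3 -c "
from h import *
st()
im=imaging.get_image('side')[:,:,::-1]; cv2.imwrite('pics/s3.png',cv2.resize(im[130:280,160:310],None,fx=4,fy=4,interpolation=cv2.INTER_CUBIC))
im=imaging.get_image('top')[:,:,::-1]; cv2.imwrite('pics/t3.png',cv2.resize(im[200:350,130:280],None,fx=4,fy=4,interpolation=cv2.INTER_CUBIC))"
```

```text
time_s: 7.38
ee_pos: [0.5629, 0.1937, 0.1216]
eef_rot: [-1.265, -1.117, 1.117]
wrist_force: [0.3, 0.2, -1.2]
finger_gap: 0.0436
t 7.38 tcp [562.9 193.7 121.6] xdir 1.4469 ydir [-0.  0. -1.] F [ 0.3  0.2 -1.2] T [0.01 0.03 0.03] gap 43.6 q [ 0.22  0.56  1.73  0.    0.86 -1.23]
```

View pics/s3.png

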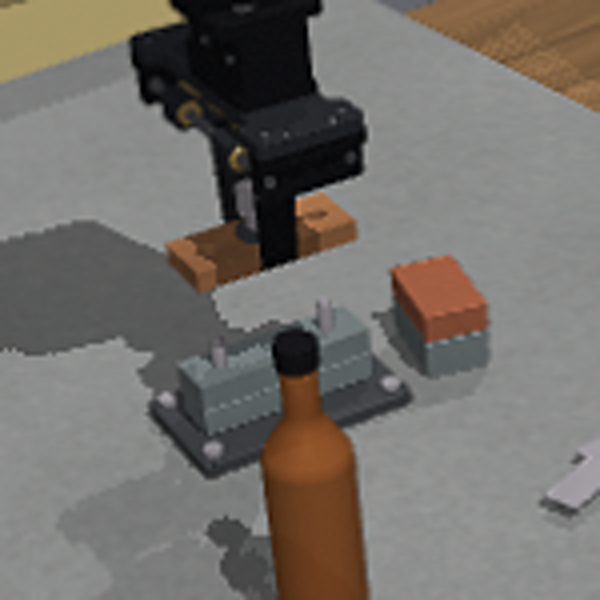

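View pics/t3.png

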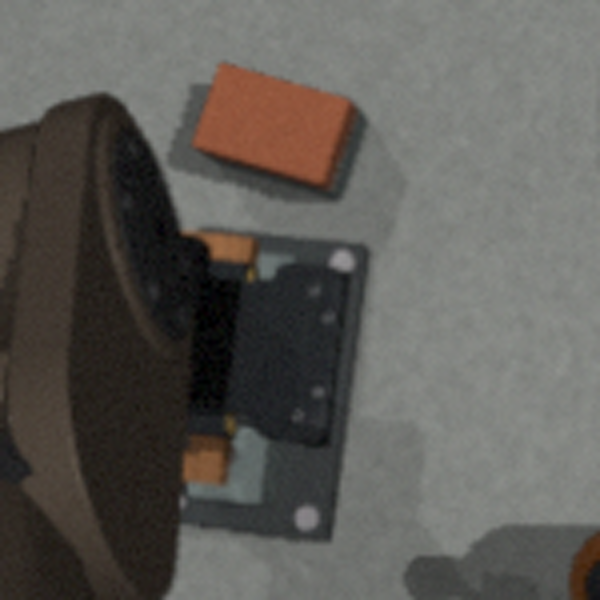

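```bash
python3 -m crank '[{"linear":[0,0,-25],"yaw":0,"claw":170},{"linear":[0,0,-17],"yaw":0,"claw":170},{"linear":[0,0,0],"yaw":0,"claw":170}]'
cat > ov.py <<'E'
from h import *
import sys
o=sensors.get_obs(); st()
uz=float(sys.argv[1])
def box(c,a,lx,ly,z0,z1):
    d=np.array([np.cos(a),np.sin(a)]);e=np.array([-d[1],d[0]])
    return [[*(np.array(c)+sx*lx*d+sy*ly*e),z] for z in (z0,z1) for sx,sy in ((1,1),(1,-1),(-1,-1),(-1,1))],[[*(np.array(c)+s*.038*d),z1] for s in (1,-1)]
M=R.from_rotvec(o["eef_rot"]).as_matrix(); a=np.arctan2(M[1,0],M[0,0])-np.pi/2
for n,(x0,y0),k in (("side",(190,160),6),("top",(160,240),6)):
    im=imaging.get_image(n)[:,:,::-1]
    w=cv2.resize(im[y0:y0+100,x0:x0+110],None,fx=k,fy=k,interpolation=cv2.INTER_CUBIC); w0=w.copy()
    for (c,al,lx,ly,z0,z1,col) in ((o["ee_pos"][:2],a,.055,.022,uz,uz+.014,(0,255,255)),((.563,.1943),-.124,.06,.018,.012,.05,(255,255,0))):
        B,H=box(c,al,lx,ly,z0,z1); 
        f=lambda P:[tuple(np.round((p-[x0,y0]+.5)*k).astype(int)) for p in proj(n,P)]
        b=f(B)
        for i,j in ((0,1),(1,2),(2,3),(3,0),(4,5),(5,6),(6,7),(7,4),(0,4),(1,5),(2,6),(3,7)): cv2.line(w,b[i],b[j],col,1)
        for h in f(H): cv2.circle(w,h,3,(0,0,255),1)
    cv2.imwrite(f"pics/{sys.argv[2]}_{n}.png",w); cv2.imwrite(f"pics/{sys.argv[2]}_{n}_raw.png",w0)
E
python3 ov.py 0.077 a
```

```text
time_s: 7.85
ee_pos: [0.5624, 0.1935, 0.0785]
eef_rot: [-1.264, -1.116, 1.118]
wrist_force: [0.8, 0.8, -1.9]
finger_gap: 0.0438
t 7.85 tcp [562.4 193.5  78.5] xdir 1.4469 ydir [-0.002 -0.    -1.   ] F [ 0.8  0.8 -1.9] T [ 0.03 -0.02  0.07] gap 43.8 q [ 0.22  0.61  1.76  0.    0.77 -1.23]
```

View pics/a_side.png

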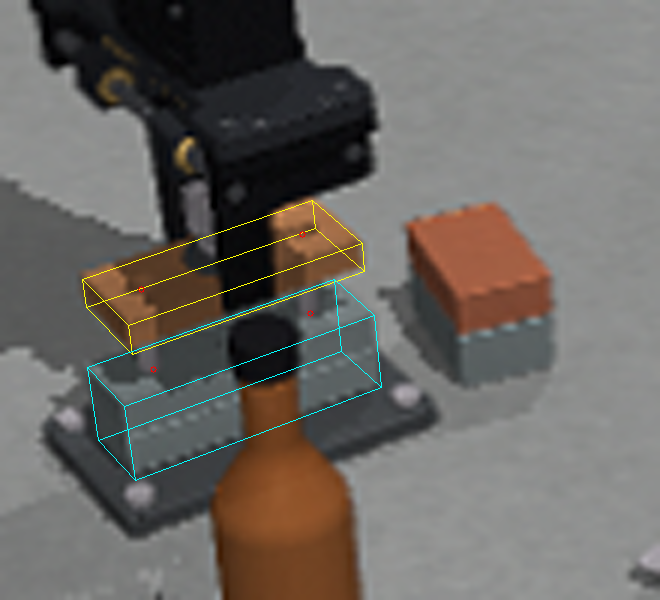

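View pics/a_side_raw.png

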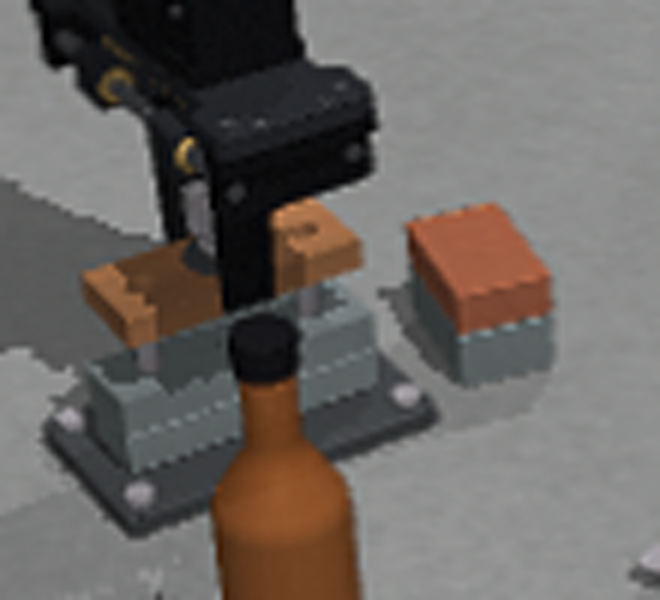

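View pics/a_top.png

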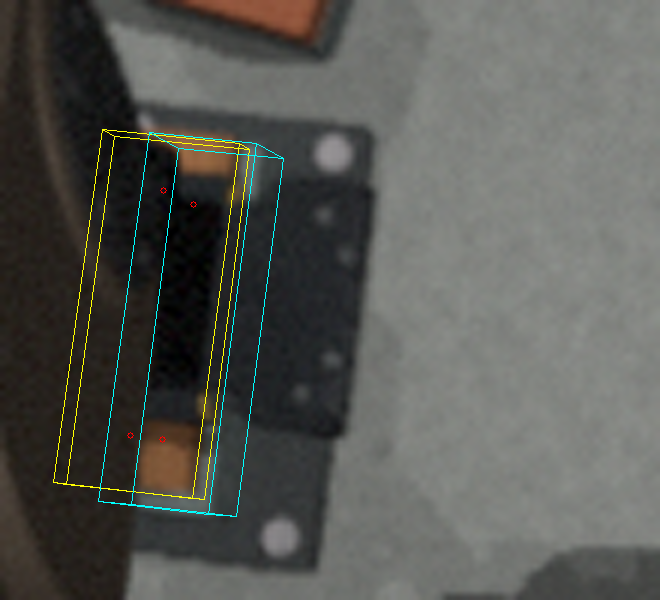

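```bash
python3 -m crank '[{"linear":[0,0,-3],"yaw":0,"claw":170},{"linear":[0,0,-3],"yaw":0,"claw":170},{"linear":[0,0,-2],"yaw":0,"claw":170},{"linear":[0,0,0],"yaw":0,"claw":170}]'; python3 -c "
from h import *
st()
im=imaging.get_image('top')[:,:,::-1]; cv2.imwrite('pics/t4.png',cv2.resize(im[250:335,165:225],None,fx=7,fy=7,interpolation=cv2.INTER_CUBIC))
im=imaging.get_image('side')[:,:,::-1]; cv2.imwrite('pics/s4.png',cv2.resize(im[180:250,190:270],None,fx=8,fy=8,interpolation=cv2.INTER_CUBIC))"
```

```text
time_s: 8.45
ee_pos: [0.5627, 0.1935, 0.0711]
eef_rot: [-1.265, -1.117, 1.118]
wrist_force: [0.2, -1.1, -1.2]
finger_gap: 0.044
t 8.45 tcp [562.7 193.5  71.1] xdir 1.447 ydir [-0. -0. -1.] F [ 0.2 -1.1 -1.2] T [-0.26  0.14 -0.05] gap 44.0 q [ 0.22  0.62  1.77 -0.    0.75 -1.23]
```

View pics/t4.png

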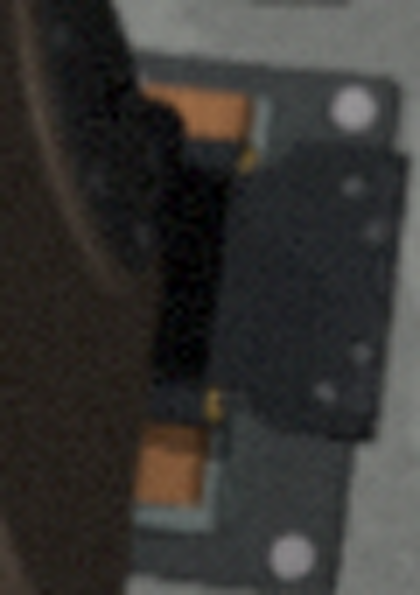

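View pics/s4.png

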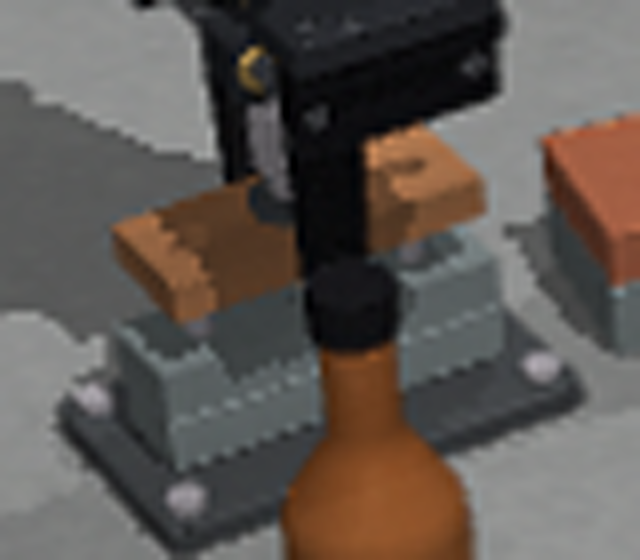

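Run:
```python
from h import *
c=lambda x,y:((x+.5)/7+165-.5,(y+.5)/7+250-.5)
s=lambda x,y:((x+.5)/8+190-.5,(y+.5)/8+180-.5)
d=np.array([np.cos(-.124),np.sin(-.124)]);e=np.array([-d[1],d[0]])
f=lambda l,n,p,z,a,b: print(l,((at(n,p,z)[:2]-a*d-b*e)*1000).round(1))
f("plate TR","top",c(250,97),.0825,.055,-.022)
f("plate BR","top",c(203,507),.0825,-.055,-.022)
f("col TR","top",c(268,98),.05,.06,-.018)
f("col BR","top",c(213,530),.05,-.06,-.018)
f("S plate hole far","side",s(410,164),.0825,.038,0)
f("S plate left corner","side",s(112,233),.0825,-.055,.022)
f("S plate right corner top","side",s(485,182),.0825,.055,-.022)
f("S plate front top","side",s(180,292),.0825,-.055,-.022)
f("S col right","side",s(498,262),.05,.06,-.018)
f("S col front","side",s(170,366),.05,-.06,-.018)
f("S col left","side",s(113,325),.05,-.06,.018)
```

```text
plate TR [563.4 193.7]
plate BR [563.4 191.9]
col TR [562.4 193.1]
col BR [562.6 192.7]
S plate hole far [567.2 197. ]
S plate left corner [562.9 194.1]
S plate right corner top [564.3 195.4]
S plate front top [565.4 194.1]
S col right [561.9 193.2]
S col front [568.6 200.3]
S col left [563.5 196.8]
```

```bash
python3 -m crank '[{"linear":[0,0,-2],"yaw":0,"claw":170},{"linear":[0,0,0],"yaw":0,"claw":170}]'; python3 -c "
from h import *
st()";  python3 -m crank '[{"linear":[0,0,-2],"yaw":0,"claw":170},{"linear":[0,0,0],"yaw":0,"claw":170}]'; python3 -c "
from h import *
st()"
```

```text
time_s: 8.8
ee_pos: [0.5626, 0.1932, 0.0695]
eef_rot: [-1.265, -1.117, 1.118]
wrist_force: [-3.8, -5.6, 4.3]
finger_gap: 0.0437
t 8.8 tcp [562.6 193.2  69.5] xdir 1.447 ydir [-0.    -0.001 -1.   ] F [-3.8 -5.6  4.3] T [-0.99  0.54 -0.15] gap 43.7 q [ 0.22  0.63  1.77 -0.    0.75 -1.23]
time_s: 9.05
ee_pos: [0.5619, 0.1928, 0.067]
eef_rot: [-1.265, -1.115, 1.12]
wrist_force: [-3.1, -8.5, -4.9]
finger_gap: 0.0436
t 9.05 tcp [561.9 192.8  67. ] xdir 1.447 ydir [-0.002 -0.001 -1.   ] F [-3.1 -8.5 -4.9] T [-1.42  0.6  -0.25] gap 43.6 q [ 0.22  0.63  1.77 -0.    0.74 -1.23]
```

```bash
python3 -m crank '[{"linear":[-0.7,-1.3,0],"yaw":0,"claw":170},{"linear":[0,0,0],"yaw":0,"claw":170}]'; python3 -c "
from h import *
st()";  python3 -m crank '[{"linear":[0,0,-2],"yaw":0,"claw":170},{"linear":[0,0,0],"yaw":0,"claw":170}]'; python3 -c "
from h import *
st()"
```

```text
time_s: 9.3
ee_pos: [0.5618, 0.1923, 0.067]
eef_rot: [-1.265, -1.117, 1.118]
wrist_force: [-1.8, -2.4, -2.3]
finger_gap: 0.0438
t 9.3 tcp [561.8 192.3  67. ] xdir 1.4469 ydir [-0.001 -0.    -1.   ] F [-1.8 -2.4 -2.3] T [-0.43  0.37 -0.09] gap 43.8 q [ 0.22  0.63  1.77  0.    0.74 -1.23]
time_s: 9.55
ee_pos: [0.5618, 0.1922, 0.065]
eef_rot: [-1.265, -1.117, 1.118]
wrist_force: [-2.6, -3.5, -1.7]
finger_gap: 0.0439
t 9.55 tcp [561.8 192.2  65. ] xdir 1.447 ydir [-0.001 -0.    -1.   ] F [-2.6 -3.5 -1.7] T [-0.75  0.5  -0.12] gap 43.9 q [ 0.22  0.63  1.77 -0.    0.74 -1.23]
```

Pins are entering the holes; I'll nudge a little more the same way and keep lowering.

```bash
python3 -m crank '[{"linear":[-0.5,-0.8,0],"yaw":0,"claw":170},{"linear":[0,0,-2],"yaw":0,"claw":170},{"linear":[0,0,0],"yaw":0,"claw":170}]'; python3 -c "
from h import *
st()";  python3 -m crank '[{"linear":[0,0,-3],"yaw":0,"claw":170},{"linear":[0,0,0],"yaw":0,"claw":170}]'; python3 -c "
from h import *
st()"
```

```text
time_s: 9.93
ee_pos: [0.5619, 0.1918, 0.0631]
eef_rot: [-1.265, -1.118, 1.117]
wrist_force: [-0.3, -0.1, -1.7]
finger_gap: 0.0439
t 9.93 tcp [561.9 191.8  63.1] xdir 1.4471 ydir [ 0.001  0.    -1.   ] F [-0.3 -0.1 -1.7] T [ 0.06 -0.    0.04] gap 43.9 q [ 0.22  0.63  1.78  0.    0.73 -1.23]
time_s: 10.18
ee_pos: [0.5616, 0.1916, 0.0599]
eef_rot: [-1.265, -1.118, 1.118]
wrist_force: [0.2, 0.3, -2.6]
finger_gap: 0.0436
t 10.18 tcp [561.6 191.6  59.9] xdir 1.4471 ydir [-0.  0. -1.] F [ 0.2  0.3 -2.6] T [ 0.01 -0.   -0.02] gap 43.6 q [ 0.22  0.64  1.78  0.    0.72 -1.23]
```

```bash
python3 -m crank '[{"linear":[0,0,-3],"yaw":0,"claw":170},{"linear":[0,0,-3],"yaw":0,"claw":170},{"linear":[0,0,0],"yaw":0,"claw":170}]'; python3 -c "
from h import *
st()";  python3 -m crank '[{"linear":[0,0,-1],"yaw":0,"claw":170},{"linear":[0,0,-0.5],"yaw":0,"claw":170},{"linear":[0,0,0],"yaw":0,"claw":170}]'; python3 -c "
from h import *
st()"
```

```text
time_s: 10.55
ee_pos: [0.5615, 0.1915, 0.0538]
eef_rot: [-1.265, -1.117, 1.118]
wrist_force: [0.3, 0.5, -3.0]
finger_gap: 0.0439
t 10.55 tcp [561.5 191.5  53.8] xdir 1.4471 ydir [-0. -0. -1.] F [ 0.3  0.5 -3. ] T [0.06 0.   0.01] gap 43.9 q [ 0.22  0.65  1.78  0.    0.71 -1.23]
time_s: 10.92
ee_pos: [0.5616, 0.1916, 0.0527]
eef_rot: [-1.265, -1.118, 1.117]
wrist_force: [0.9, 0.0, -1.9]
finger_gap: 0.0436
t 10.93 tcp [561.6 191.6  52.7] xdir 1.447 ydir [ 0.  0. -1.] F [ 0.9  0.  -1.9] T [ 0.01  0.05 -0.  ] gap 43.6 q [ 0.22  0.65  1.78  0.    0.71 -1.23]
```

```bash
python3 -m crank '[{"linear":[0,0,-0.7],"yaw":0,"claw":170},{"linear":[0,0,0],"yaw":0,"claw":170}]'; python3 -c "
from h import *
st()";  python3 -m crank '[{"linear":[0,0,-0.7],"yaw":0,"claw":170},{"linear":[0,0,0],"yaw":0,"claw":170}]'; python3 -c "
from h import *
st()"
```

```text
time_s: 11.18
ee_pos: [0.5617, 0.1916, 0.0526]
eef_rot: [-1.265, -1.118, 1.117]
wrist_force: [-1.7, -0.6, 6.0]
finger_gap: 0.0437
t 11.18 tcp [561.7 191.6  52.6] xdir 1.4471 ydir [ 0.001  0.    -1.   ] F [-1.7 -0.6  6. ] T [-0.11  0.49 -0.05] gap 43.7 q [ 0.22  0.65  1.78  0.    0.71 -1.23]
time_s: 11.42
ee_pos: [0.5617, 0.1916, 0.0526]
eef_rot: [-1.266, -1.118, 1.117]
wrist_force: [-3.4, -1.8, 13.3]
finger_gap: 0.0439
t 11.43 tcp [561.7 191.6  52.6] xdir 1.4472 ydir [ 0.001  0.    -1.   ] F [-3.4 -1.8 13.3] T [-0.39  0.87  0.03] gap 43.9 q [ 0.22  0.65  1.78 -0.    0.71 -1.23]
```

```bash
python3 -m crank '[{"linear":[0,0,1.2],"yaw":0,"claw":170},{"linear":[0,0,0],"yaw":0,"claw":100},{"linear":[0,0,0],"yaw":0,"claw":94},{"linear":[0,0,0],"yaw":0,"claw":94},{"linear":[0,0,12],"yaw":0,"claw":94},{"linear":[0,0,12],"yaw":0,"claw":94},{"linear":[0,0,0],"yaw":0,"claw":94}]' 30; python3 ov.py 0.05 b
```

```text
time_s: 12.3
ee_pos: [0.5622, 0.1917, 0.078]
eef_rot: [-1.266, -1.12, 1.116]
wrist_force: [-0.3, -0.5, -0.5]
finger_gap: 0.0604
t 12.3 tcp [562.2 191.7  78. ] xdir 1.4471 ydir [ 0.002  0.001 -1.   ] F [-0.3 -0.5 -0.5] T [ 0.01  0.04 -0.04] gap 60.4 q [ 0.22  0.61  1.77  0.    0.76 -1.23]
```

View pics/b_side_raw.png

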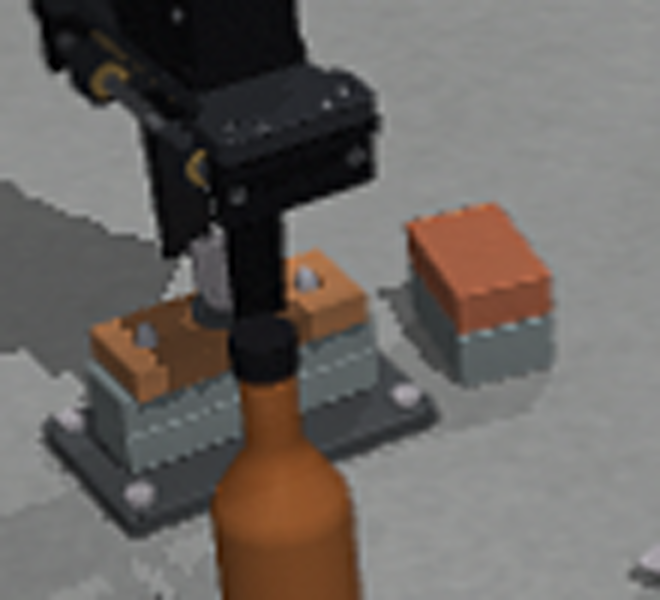

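View pics/b_top_raw.png

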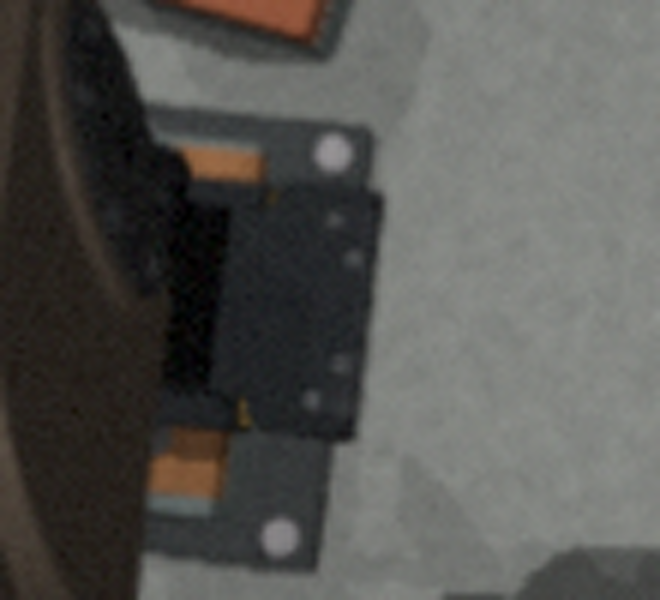

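```bash
python3 -m crank '[{"linear":[0,0,-2],"yaw":0,"claw":94},{"linear":[0,0,0],"yaw":0,"claw":150},{"linear":[0,0,0],"yaw":0,"claw":200},{"linear":[0,0,0],"yaw":0,"claw":240},{"linear":[0,0,0],"yaw":0,"claw":250},{"linear":[0,0,0],"yaw":0,"claw":250},{"linear":[0,0,0],"yaw":0,"claw":250}]' 40; python3 -c "
from h import *
st()"
```

```text
time_s: 13.28
ee_pos: [0.5616, 0.1916, 0.0745]
eef_rot: [-1.265, -1.118, 1.117]
wrist_force: [0.8, 0.7, -0.9]
finger_gap: 0.0098
t 13.28 tcp [561.6 191.6  74.5] xdir 1.4469 ydir [ 0.  0. -1.] F [ 0.8  0.7 -0.9] T [0.07 0.02 0.04] gap 9.8 q [ 0.22  0.62  1.77  0.    0.75 -1.23]
```

```bash
python3 -m crank '[{"linear":[0,0,-1],"yaw":0,"claw":250},{"linear":[0,0,-1],"yaw":0,"claw":250},{"linear":[0,0,0],"yaw":0,"claw":250}]' 50; python3 -c "
from h import *
st()"
```

```text
time_s: 13.65
ee_pos: [0.5617, 0.1916, 0.0728]
eef_rot: [-1.265, -1.118, 1.117]
wrist_force: [-2.0, -0.4, 5.8]
finger_gap: 0.0099
t 13.65 tcp [561.7 191.6  72.8] xdir 1.447 ydir [ 0.  0. -1.] F [-2.  -0.4  5.8] T [0.04 0.33 0.05] gap 9.9 q [ 0.22  0.62  1.77  0.    0.75 -1.23]
```

```bash
python3 -m crank '[{"linear":[0,0,-1.2],"yaw":0,"claw":250},{"linear":[0,0,0],"yaw":0,"claw":250}]'; python3 -c "
from h import *
st()"
```

```text
time_s: 13.9
ee_pos: [0.5617, 0.1917, 0.0723]
eef_rot: [-1.266, -1.118, 1.117]
wrist_force: [-3.3, 0.0, 12.5]
finger_gap: 0.01
t 13.9 tcp [561.7 191.7  72.3] xdir 1.4471 ydir [ 0.001  0.    -1.   ] F [-3.3  0.  12.5] T [-0.03  0.67 -0.02] gap 10.0 q [ 0.22  0.62  1.77  0.    0.75 -1.23]
```

```bash
python3 -m crank '[{"linear":[0,0,-0.7],"yaw":0,"claw":250},{"linear":[0,0,0],"yaw":0,"claw":250},{"linear":[0,0,-0.15],"yaw":-0.15,"claw":250},{"linear":[0,0,-0.15],"yaw":-0.15,"claw":250},{"linear":[0,0,-0.15],"yaw":-0.15,"claw":250}]'; python3 -c "
from h import *
st()"
```

```text
time_s: 14.52
ee_pos: [0.5619, 0.192, 0.0716]
eef_rot: [-1.429, -0.775, 0.772]
wrist_force: [-4.1, 1.8, 16.5]
finger_gap: 0.0099
t 14.53 tcp [561.9 192.   71.6] xdir 0.9922 ydir [ 0.002  0.001 -1.   ] F [-4.1  1.8 16.5] T [0.38 0.8  0.04] gap 9.9 q [ 0.22  0.62  1.77  0.    0.75 -0.77]
```

```bash
python3 -m crank '[{"linear":[0,0,-0.15],"yaw":-0.15,"claw":250},{"linear":[0,0,-0.15],"yaw":-0.15,"claw":250},{"linear":[0,0,-0.15],"yaw":-0.15,"claw":250},{"linear":[0,0,-0.15],"yaw":-0.15,"claw":250}]'; python3 -c "
from h import *
st()"
```

```text
time_s: 15.02
ee_pos: [0.5623, 0.1923, 0.071]
eef_rot: [-1.548, -0.31, 0.305]
wrist_force: [-2.3, 3.1, 15.2]
finger_gap: 0.0099
t 15.03 tcp [562.3 192.3  71. ] xdir 0.3922 ydir [ 0.003  0.001 -1.   ] F [-2.3  3.1 15.2] T [0.68 0.54 0.04] gap 9.9 q [ 0.22  0.62  1.77  0.    0.74 -0.17]
```

```bash
python3 -m crank '[{"linear":[0,0,-0.17],"yaw":-0.15,"claw":250},{"linear":[0,0,-0.17],"yaw":-0.15,"claw":250},{"linear":[0,0,-0.17],"yaw":-0.15,"claw":250},{"linear":[0,0,-0.17],"yaw":-0.15,"claw":250},{"linear":[0,0,-0.16],"yaw":-0.15,"claw":250},{"linear":[0,0,-0.16],"yaw":-0.15,"claw":250}]'; python3 -c "
from h import *
st()"
```

```text
time_s: 15.78
ee_pos: [0.563, 0.1922, 0.0702]
eef_rot: [-1.532, 0.395, -0.401]
wrist_force: [0.3, 2.8, 14.5]
finger_gap: 0.0097
t 15.78 tcp [563.  192.2  70.2] xdir -0.5078 ydir [ 0.004  0.001 -1.   ] F [ 0.3  2.8 14.5] T [0.42 0.03 0.09] gap 9.7 q [0.22 0.62 1.77 0.   0.74 0.73]
```

```bash
python3 -m crank '[{"linear":[0,0,-0.17],"yaw":-0.15,"claw":250},{"linear":[0,0,-0.17],"yaw":-0.15,"claw":250},{"linear":[0,0,-0.17],"yaw":-0.15,"claw":250},{"linear":[0,0,-0.17],"yaw":-0.15,"claw":250},{"linear":[0,0,-0.17],"yaw":-0.15,"claw":250},{"linear":[0,0,-0.17],"yaw":-0.15,"claw":250}]'; python3 -c "
from h import *
st()"
```

```text
time_s: 16.52
ee_pos: [0.5635, 0.1917, 0.0693]
eef_rot: [-1.278, 1.085, -1.09]
wrist_force: [1.8, -1.7, 15.9]
finger_gap: 0.0095
t 16.52 tcp [563.5 191.7  69.3] xdir -1.4076 ydir [ 0.005  0.001 -1.   ] F [ 1.8 -1.7 15.9] T [-0.49 -0.2   0.08] gap 9.5 q [ 0.22  0.62  1.77 -0.    0.74  1.63]
```

```bash
python3 -m crank '[{"linear":[0,0,-0.1],"yaw":-0.1,"claw":250},{"linear":[0,0,-0.1],"yaw":-0.1,"claw":250}]'; python3 -c "
from h import *
st()"; python3 -m crank '[{"linear":[0,0,0],"yaw":-0.08,"claw":250},{"linear":[0,0,0],"yaw":-0.08,"claw":250}]'; python3 -c "
from h import *
st()"
```

```text
time_s: 16.77
ee_pos: [0.5634, 0.1915, 0.0691]
eef_rot: [-1.188, 1.232, -1.237]
wrist_force: [1.4, -3.6, 15.1]
finger_gap: 0.0098
t 16.77 tcp [563.4 191.5  69.1] xdir -1.606 ydir [ 0.005  0.    -1.   ] F [ 1.4 -3.6 15.1] T [-0.6  -0.16  0.12] gap 9.8 q [ 0.22  0.63  1.77 -0.    0.74  1.82]
time_s: 17.02
ee_pos: [0.5635, 0.1914, 0.0691]
eef_rot: [-1.107, 1.348, -1.353]
wrist_force: [2.1, -3.9, 15.2]
finger_gap: 0.0096
t 17.02 tcp [563.5 191.4  69.1] xdir -1.7653 ydir [ 0.005  0.    -1.   ] F [ 2.1 -3.9 15.2] T [-0.77 -0.18  0.09] gap 9.6 q [ 0.22  0.63  1.77 -0.    0.74  1.98]
```

```bash
python3 -m crank '[{"linear":[0,0,-0.1],"yaw":-0.1,"claw":250},{"linear":[0,0,-0.1],"yaw":-0.1,"claw":250}]'; python3 -c "
from h import *
st()"; python3 -m crank '[{"linear":[0,0,-0.1],"yaw":-0.1,"claw":250},{"linear":[0,0,0],"yaw":-0.08,"claw":250}]'; python3 -c "
from h import *
st()"
```

```text
time_s: 17.27
ee_pos: [0.5634, 0.1912, 0.0689]
eef_rot: [-0.992, 1.491, -1.495]
wrist_force: [2.0, -4.4, 16.6]
finger_gap: 0.0097
t 17.27 tcp [563.4 191.2  68.9] xdir -1.9658 ydir [ 0.005 -0.    -1.   ] F [ 2.  -4.4 16.6] T [-1.   -0.09  0.15] gap 9.7 q [ 0.22  0.63  1.77 -0.    0.74  2.18]
time_s: 17.52
ee_pos: [0.5633, 0.1911, 0.0689]
eef_rot: [-0.876, 1.615, -1.62]
wrist_force: [0.8, -5.2, 17.4]
finger_gap: 0.0096
t 17.52 tcp [563.3 191.1  68.9] xdir -2.1454 ydir [ 0.005 -0.    -1.   ] F [ 0.8 -5.2 17.4] T [-1.09  0.01  0.1 ] gap 9.6 q [ 0.22  0.63  1.77 -0.    0.74  2.36]
```

```bash
python3 -m crank '[{"linear":[0,0,1.5],"yaw":0,"claw":250},{"linear":[0,0,1.3],"yaw":0,"claw":250},{"linear":[0,0,0],"yaw":0,"claw":250}]'; python3 -c "
from h import *
st()"; python3 -m crank '[{"linear":[0,0,0],"yaw":0,"claw":150},{"linear":[0,0,0],"yaw":0,"claw":94},{"linear":[0,0,0],"yaw":0,"claw":94},{"linear":[0,0,30],"yaw":0,"claw":94},{"linear":[0,0,50],"yaw":0,"claw":94},{"linear":[0,0,55],"yaw":0,"claw":94},{"linear":[0,0,40],"yaw":0,"claw":94},{"linear":[0,50,0],"yaw":0.15,"claw":94},{"linear":[0,50,0],"yaw":0.15,"claw":94},{"linear":[0,50,0],"yaw":0.15,"claw":94},{"linear":[0,50,0],"yaw":0.15,"claw":94},{"linear":[0,0,0],"yaw":0,"claw":94}]'; python3 -c "
from h import *
st()
im=imaging.get_image('top')[:,:,::-1]; cv2.imwrite('pics/t5f.png',im);cv2.imwrite('pics/t5.png',cv2.resize(im[250:335,165:225],None,fx=7,fy=7,interpolation=cv2.INTER_CUBIC))
im=imaging.get_image('side')[:,:,::-1]; cv2.imwrite('pics/s5f.png',im);cv2.imwrite('pics/s5.png',cv2.resize(im[180:250,190:270],None,fx=8,fy=8,interpolation=cv2.INTER_CUBIC))"
```

```text
time_s: 17.9
ee_pos: [0.5624, 0.1915, 0.0702]
eef_rot: [-0.88, 1.616, -1.617]
wrist_force: [3.4, -1.7, 4.4]
finger_gap: 0.0096
t 17.9 tcp [562.4 191.5  70.2] xdir -2.1431 ydir [ 0.002  0.    -1.   ] F [ 3.4 -1.7  4.4] T [-0.38 -0.58 -0.02] gap 9.6 q [ 0.22  0.62  1.77 -0.    0.74  2.36]
time_s: 19.4
ee_pos: [0.5605, 0.3946, 0.2436]
eef_rot: [-1.226, 1.186, -1.184]
wrist_force: [0.0, -0.3, 0.4]
finger_gap: 0.06
t 19.4 tcp [560.5 394.6 243.6] xdir -1.5378 ydir [-0.001 -0.    -1.   ] F [ 0.  -0.3  0.4] T [-0.01  0.17 -0.01] gap 60.0 q [0.52 0.56 1.36 0.   1.23 2.05]
```

View pics/t5.png

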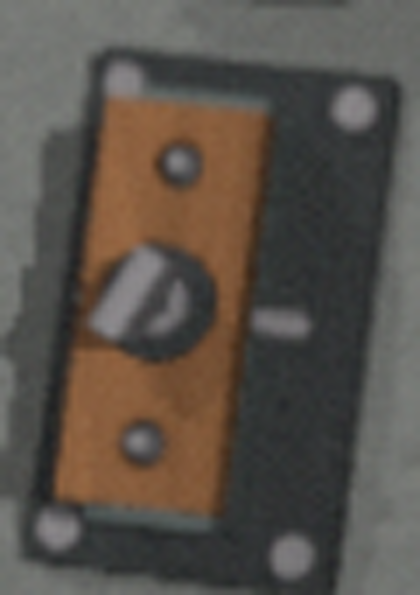

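View pics/s5.png

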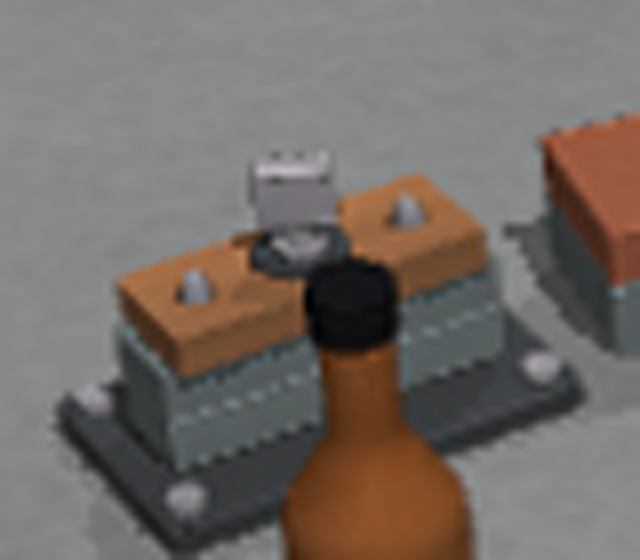

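Run:
```python
from h import *
import cv2
a=-.124; d=np.array([np.cos(a),np.sin(a)]); e=np.array([-d[1],d[0]])
im=cv2.imread('pics/s5f.png'); x0,y0,k=200,185,10
f=lambda P:(proj('side',P)-[x0,y0]+.5)*k
w=cv2.resize(im[y0:y0+55,x0:x0+60],None,fx=k,fy=k,interpolation=cv2.INTER_CUBIC)
pins=np.array([[194,272],[407,200]])  # s5 crop pin tips
pt=[[*(np.array([.5625,.1935])+s*.038*d),.071] for s in(-1,1)]
obs=(pins+.5)/8+[190,180]-.5
off=(obs-proj('side',pt)); print("pin tip bias px",off); off=off.mean(0)
b=-.58; wd=np.array([np.cos(b),np.sin(b)]); we=np.array([-wd[1],wd[0]])
for dep,col in((0,(0,0,255)),(.003,(0,255,0))):
    B=[[*(np.array([.5625,.1935])+sx*.013*wd+sy*.005*we),z-dep] for z in(.079,.101) for sx,sy in((1,1),(1,-1),(-1,-1),(-1,1))]
    q=[tuple(np.round(p+off*k).astype(int)) for p in f(B)]
    for i,j in((0,1),(1,2),(2,3),(3,0),(4,5),(5,6),(6,7),(7,4),(0,4),(1,5),(2,6),(3,7)): cv2.line(w,q[i],q[j],col,1)
cv2.imwrite('pics/w5.png',w)
```

```text
pin tip bias px [[-0.18669391 -0.79541866]
 [-0.06707255 -0.44449874]]
```

View pics/w5.png

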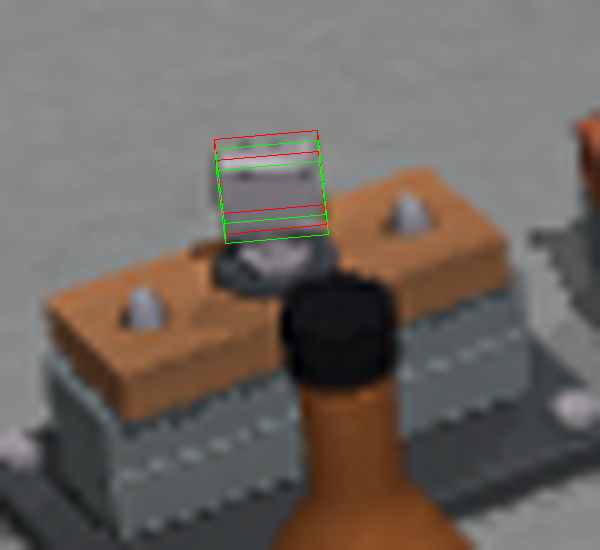

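View pics/t5f.png

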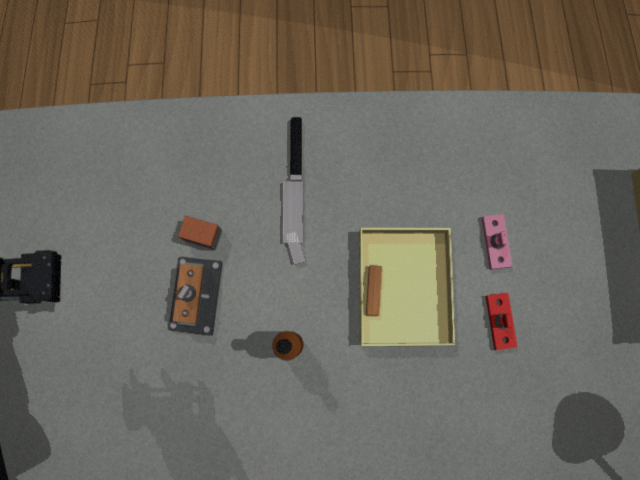

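```bash
python3 - <<'E'
import cv2
a=cv2.imread('pics/s5f.png').mean(2).round().astype(int); print(a[195:216,222:233])
E
python3 - <<'E'
import cv2,numpy as np
a=cv2.imread('pics/s5f.png'); b=cv2.imread('pics/side0.png')
r=lambda i,x,y:cv2.resize(i[y:y+40,x:x+40],None,fx=10,fy=10,interpolation=cv2.INTER_NEAREST)
cv2.imwrite('pics/cmp.png',np.hstack([r(b,327,285),r(a,207,190)]))
E
```

```text
[[136 137 139 138 138 137 137 138 139 137 137]
 [135 135 136 135 136 135 135 136 138 137 136]
 [135 136 137 138 138 135 135 136 137 137 135]
 [136 135 138 139 137 134 133 131 135 135 135]
 [138 135 105 140 139 116 142 145 166 130 138]
 [157 156 157 156 157 158 154 156 155 132 140]
 [180 180 180 188 186 183 174 158 135 122 140]
 [121 107  81 106 114 114 115 114  85 118 139]
 [118 116 117 116 117 116 116 116 117 120 136]
 [118 116 115 116 117 117 117 118 118 114 121]
 [114 115 114 116 116 115 116 117 117 115 100]
 [108 114 114 115 115 115 116 116 116 114  93]
 [107 111 111 111 111 112 113 115 130 128 115]
 [102  92  88  86  96  86  79  61  63  63  79]
 [ 49  35  83  88 103 119 114  87  97  63  67]
 [ 39  44 130 143 110 124 129 140 118  61  67]
 [ 69  68  54 108 131 125 127 116  77  59  67]
 [ 58  59  57  45  88  84  86  70  57  46  42]
 [ 43  54  58  57  57  57  56  33  20  19  20]
 [ 96  65  48  49  52  55  32  19  20  20  23]
 [ 92  93  96  97  86 100  34  19  24  22  22]]
```

View pics/cmp.png

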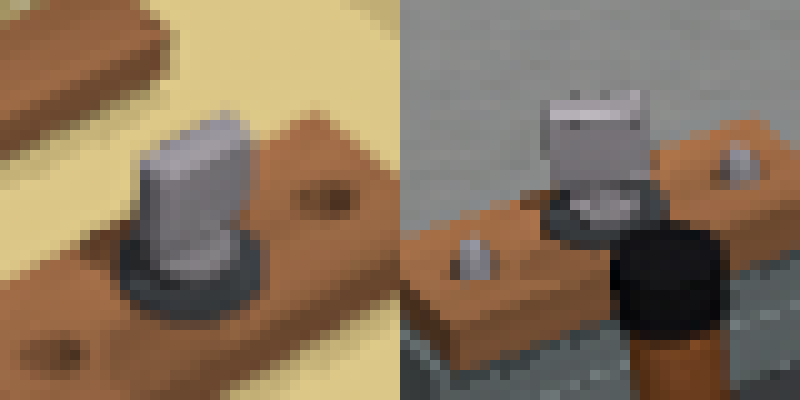

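The visual check of the depth is ambiguous to about 1 mm, and there's plenty of time, so I'll regrip with a half-turn grasp and drive a bit more to confirm it's at the stop.

```bash
python3 -m crank '[{"linear":[0,0,0],"yaw":0.17,"claw":94},{"linear":[0,0,0],"yaw":0.17,"claw":94},{"linear":[0,0,0],"yaw":0.17,"claw":94},{"linear":[0,0,0],"yaw":0.17,"claw":94},{"linear":[0,0,0],"yaw":0.17,"claw":94},{"linear":[0,0,0],"yaw":0.17,"claw":94},{"linear":[0,0,0],"yaw":0.17,"claw":94},{"linear":[0,0,0],"yaw":0.17,"claw":94},{"linear":[0,0,0],"yaw":0.17,"claw":94},{"linear":[0,0,0],"yaw":0.17,"claw":94},{"linear":[2,-50,0],"yaw":0.17,"claw":94},{"linear":[0,-50,0],"yaw":0.17,"claw":94},{"linear":[0,-50,0],"yaw":0.17,"claw":94},{"linear":[0,-35,0],"yaw":0.17,"claw":94},{"linear":[0,-18,0],"yaw":0.155,"claw":94},{"linear":[0,0,-50],"yaw":0,"claw":94},{"linear":[0,0,-50],"yaw":0,"claw":94},{"linear":[0,0,-30],"yaw":0,"claw":94},{"linear":[0,0,0],"yaw":0,"claw":94}]'; python3 -c "
from h import *
st()"
```

```text
time_s: 21.88
ee_pos: [0.5625, 0.1872, 0.1133]
eef_rot: [-1.428, -0.768, 0.774]
wrist_force: [0.3, -0.2, 0.6]
finger_gap: 0.0602
t 21.88 tcp [562.5 187.2 113.3] xdir 0.9898 ydir [-0.004 -0.001 -1.   ] F [ 0.3 -0.2  0.6] T [-0.01  0.01  0.02] gap 60.2 q [ 0.21  0.56  1.74  0.    0.84 -0.78]
```

```bash
python3 -m crank '[{"linear":[0,4.3,-15],"yaw":0.007,"claw":94},{"linear":[0,0,-20],"yaw":0,"claw":94},{"linear":[0,0,-6],"yaw":0,"claw":94},{"linear":[0,0,0],"yaw":0,"claw":180},{"linear":[0,0,0],"yaw":0,"claw":230},{"linear":[0,0,0],"yaw":0,"claw":250},{"linear":[0,0,0],"yaw":0,"claw":250},{"linear":[0,0,0],"yaw":0,"claw":250}]' 50; python3 -c "
from h import *
st()"
```

```text
time_s: 22.88
ee_pos: [0.5636, 0.1929, 0.0739]
eef_rot: [-1.427, -0.779, 0.778]
wrist_force: [0.6, 0.2, -0.1]
finger_gap: 0.0155
t 22.88 tcp [563.6 192.9  73.9] xdir 0.999 ydir [ 0.  0. -1.] F [ 0.6  0.2 -0.1] T [-0.01 -0.    0.01] gap 15.5 q [ 0.22  0.62  1.76  0.    0.76 -0.78]
```

Still closing.

```bash
python3 -m crank '[{"linear":[0,0,-1],"yaw":0,"claw":250},{"linear":[0,0,0],"yaw":0,"claw":250},{"linear":[0,0,0],"yaw":0,"claw":250},{"linear":[0,0,0],"yaw":0,"claw":250}]'; python3 -c "
from h import *
st()"; python3 -m crank '[{"linear":[0,0,-1.2],"yaw":0,"claw":250},{"linear":[0,0,-1.2],"yaw":0,"claw":250},{"linear":[0,0,0],"yaw":0,"claw":250},{"linear":[0,0,0],"yaw":0,"claw":250}]'; python3 -c "
from h import *
st()"
```

```text
time_s: 23.38
ee_pos: [0.5632, 0.1924, 0.0729]
eef_rot: [-1.427, -0.778, 0.779]
wrist_force: [-2.4, -5.4, 3.4]
finger_gap: 0.0097
t 23.38 tcp [563.2 192.4  72.9] xdir 0.9991 ydir [-0.001 -0.001 -1.   ] F [-2.4 -5.4  3.4] T [-1.04  0.47 -0.01] gap 9.7 q [ 0.22  0.62  1.77 -0.    0.76 -0.78]
time_s: 23.88
ee_pos: [0.5633, 0.1924, 0.0712]
eef_rot: [-1.427, -0.778, 0.779]
wrist_force: [-4.5, -6.1, 12.2]
finger_gap: 0.0096
t 23.88 tcp [563.3 192.4  71.2] xdir 0.9991 ydir [-0.    -0.001 -1.   ] F [-4.5 -6.1 12.2] T [-1.12  0.92 -0.06] gap 9.6 q [ 0.22  0.62  1.77 -0.    0.75 -0.78]
```

```bash
python3 -m crank '[{"linear":[-0.6,-1.2,0],"yaw":0,"claw":250},{"linear":[0,0,-0.8],"yaw":0,"claw":250},{"linear":[0,0,0],"yaw":0,"claw":250}]'; python3 -c "
from h import *
st()"; python3 -m crank '[{"linear":[0,0,0],"yaw":-0.15,"claw":250},{"linear":[0,0,0],"yaw":-0.15,"claw":250},{"linear":[0,0,0],"yaw":-0.15,"claw":250},{"linear":[0,0,0],"yaw":0,"claw":250}]'; python3 -c "
from h import *
st()"
```

```text
time_s: 24.25
ee_pos: [0.5633, 0.1921, 0.0708]
eef_rot: [-1.427, -0.78, 0.777]
wrist_force: [-3.8, 0.4, 13.5]
finger_gap: 0.0097
t 24.25 tcp [563.3 192.1  70.8] xdir 0.9988 ydir [ 0.001  0.001 -1.   ] F [-3.8  0.4 13.5] T [ 0.07  0.83 -0.04] gap 9.7 q [ 0.22  0.62  1.77  0.    0.75 -0.78]
time_s: 24.75
ee_pos: [0.563, 0.1918, 0.0708]
eef_rot: [-1.528, -0.429, 0.428]
wrist_force: [-4.5, -0.5, 14.4]
finger_gap: 0.0096
t 24.75 tcp [563.  191.8  70.8] xdir 0.5467 ydir [ 0.001  0.    -1.   ] F [-4.5 -0.5 14.4] T [-0.43  0.92 -0.02] gap 9.6 q [ 0.22  0.62  1.77  0.    0.75 -0.33]
```

```bash
python3 -m crank '[{"linear":[0,0,-0.6],"yaw":0,"claw":250},{"linear":[0,0,0],"yaw":0,"claw":250}]'; python3 -c "
from h import *
st()"; python3 -m crank '[{"linear":[0,0,0],"yaw":-0.15,"claw":250},{"linear":[0,0,0],"yaw":-0.15,"claw":250},{"linear":[0,0,0],"yaw":-0.15,"claw":250},{"linear":[0,0,0],"yaw":-0.15,"claw":250}]'; python3 -c "
from h import *
st()"
```

```text
time_s: 25.0
ee_pos: [0.5631, 0.1918, 0.0703]
eef_rot: [-1.528, -0.431, 0.429]
wrist_force: [-5.1, -3.1, 16.3]
finger_gap: 0.0094
t 25.0 tcp [563.1 191.8  70.3] xdir 0.5489 ydir [ 0.001  0.    -1.   ] F [-5.1 -3.1 16.3] T [-0.49  1.08 -0.09] gap 9.4 q [ 0.22  0.62  1.77  0.    0.75 -0.33]
time_s: 25.5
ee_pos: [0.5626, 0.1916, 0.0703]
eef_rot: [-1.571, 0.044, -0.043]
wrist_force: [-8.0, -2.9, 17.3]
finger_gap: 0.0095
t 25.5 tcp [562.6 191.6  70.3] xdir -0.0556 ydir [-0. -0. -1.] F [-8.  -2.9 17.3] T [-0.74  1.53  0.18] gap 9.5 q [ 0.22  0.62  1.77 -0.    0.75  0.27]
```

No advance over another 1.05 rad at 14–17 N, so the screw is at its stop. Letting go and retreating.

```bash
python3 -m crank '[{"linear":[0,0,1.5],"yaw":0,"claw":250},{"linear":[0,0,1.4],"yaw":0,"claw":250},{"linear":[0,0,0],"yaw":0,"claw":150},{"linear":[0,0,0],"yaw":0,"claw":94},{"linear":[0,0,0],"yaw":0,"claw":94},{"linear":[0,0,0],"yaw":0,"claw":94},{"linear":[0,0,20],"yaw":0,"claw":94},{"linear":[0,0,50],"yaw":0,"claw":94},{"linear":[0,0,55],"yaw":0,"claw":94},{"linear":[0,0,40],"yaw":0,"claw":94},{"linear":[0,50,0],"yaw":0.15,"claw":94},{"linear":[0,50,0],"yaw":0.15,"claw":94},{"linear":[0,50,0],"yaw":0.15,"claw":94},{"linear":[0,50,0],"yaw":0.15,"claw":94},{"linear":[0,0,0],"yaw":0,"claw":94}]'; python3 -c "
from h import *
st()
im=imaging.get_image('top')[:,:,::-1]; im2=imaging.get_image('side')[:,:,::-1]
cv2.imwrite('pics/f.png',np.hstack([cv2.resize(im[250:335,155:240],(400,400)),cv2.resize(im2[175:250,190:265],(400,400))]))"
```

```text
time_s: 27.38
ee_pos: [0.5621, 0.3946, 0.236]
eef_rot: [-1.527, -0.434, 0.434]
wrist_force: [-0.1, -0.6, 0.2]
finger_gap: 0.0599
t 27.38 tcp [562.1 394.6 236. ] xdir 0.554 ydir [-0.  0. -1.] F [-0.1 -0.6  0.2] T [-0.02  0.01 -0.01] gap 59.9 q [ 0.52  0.56  1.36  0.    1.21 -0.04]
```

View pics/f.png

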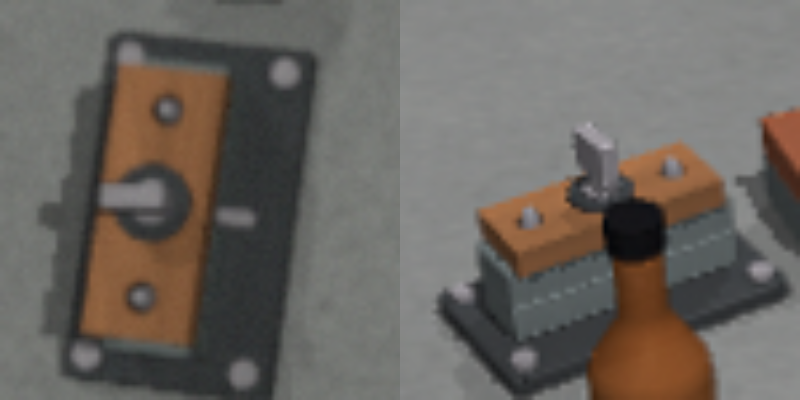

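The plate sits flat on the column with both pins through their holes, the screw is upright, and the gripper is well clear. Handing in.

```bash
python3 -c "
from station import order
print(order.sign_off())"
```

```text
the job is handed in; nothing more can be done
None
```

The wooden jaw plate is on the vice with both pins through its holes, the screw is driven to its stop, and I handed the job in at about 27 s of the 72 s.

- **Placing:** I took the plate out of the tray by its long sides. I threaded it over the pins, correcting sideways by about 1 to 2 mm from the wrist forces. It came down solidly at the height expected for resting on the column (TCP at 52.6 mm), and the final picture shows it flat with both pins showing.
- **Driving:** I gripped the wing and turned it 3.6 rad clockwise at about 15–17 N. It sank about 3.0 mm, worked out from height and force, and stopped sinking from about 3.05 rad on.
- **Checking the stop:** I gripped the wing again and turned it another 1.05 rad at 14–17 N. It went no deeper, so I take it to be at the stop.
- **Checks that were less clear:** The picture check of the wing's height could not tell 3 mm from about 2 mm, so the depth rests on the height, force and re-drive readings. The torque never rose clearly at the stop; it stayed around 0.1–0.2 N m.
- **Everything else:** After the first drive the top view showed the bottle, stone, knife, blank and the red and pink look-alikes where they started. The last pictures were cropped to the vice, so I did not re-check the others after the final regrip.

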